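# Swing the bench magnifier over the culture plate to be counted

## Task

The colonies on the red culture plate are to be counted under the bench magnifier, whose arm is still clamped. First break the stiff clamp knob on top of the post loose by turning it anticlockwise until the arm is free (do not force the arm against the clamp), then swing the arm so that the lens is centred over the red plate. Leave the clamp loose for the next plates, leave both plates where they lie, and knock nothing over.

Things in the scene. Friction and masses are not known exactly. Their poses are not given: they have to be found in the camera images.
- stand: Bench magnifier stand, fixed: dark round foot 156 mm across, 26 mm high, with an upright steel column 22 mm thick. Origin: centre of the foot's underside, on the column axis, which is also the axis of arm and clamp knob. Its x axis points away from the side on which the plates lie.
- lens_arm (a joint): Swing angle (rad, -1.5 to 1.5) of the white arm about the column: a level bar 18 mm wide, 12 mm thick, top 202 mm above the bench, lens at its outer end. At 0 it points along the stand's -x axis; grows anticlockwise seen from above. Clamped, friction holds it against some 20 N at the grip; unclamped it moves with about 1 N and stays where it is left.
- lens_centre (a point): Centre of the magnifier's clear round lens in its black frame (143 mm outside, 13 mm thick), 196 mm above the bench, 240 mm from the column axis.
- swing_grip (a point): Upright round black grip on top of the arm, 135 mm from the column axis: 22 mm thick, from 202 to 250 mm above the bench. This point is on its axis, 234 mm above the bench. Take it from above or push it sideways.
- clamp_knob (a joint): Angle (rad) of the clamp knob, 0 = fully tight; grows anticlockwise seen from above (loosening), end stop at 2.2. It starts tight (0 to 0.12) and stiff: about 0.5 N m breaks it loose; from about 0.7 rad it turns freely and the arm is free. About a quarter turn is right. It stays where it is left.
- knob_grip (a point): Middle of the clamp knob, on its axis on top of the column, 238 mm above the bench. Round, fluted, black, 45 mm thick, 26 mm high (224 to 250 mm above the bench), grey disc and one white mark on top. Below it: a 40 mm round pad and the arm's hub (48 mm, top at 210 mm).
- plate_red: The culture plate to be counted: open round clear dish, 92 mm across and 15 mm high, with red jelly and small pale colonies. Loose on the bench. Origin: centre of its underside.
- plate_pale: The other culture plate, same dish, pale yellow jelly. Loose on the bench. Origin: centre of its underside.
- media_bottle: Bystander: glass bottle with pink liquid and orange cap, 69 mm across, 136 mm high, standing. Origin: centre of its underside, z along its axis.
- plate_stack: Bystander: stack of four pale yellow plates waiting to be counted, 93 mm across, 62 mm high. Origin: centre of its underside, z upright.
Mind the look-alikes: they are no part of the job. What is shaped like the plate_red but black or purple is not meant.

How it is judged (in metres and radians):
On the way:
1. the clamp knob is turned loose (beyond 0.6 rad) while the arm still stands where it was (lens within 40 mm of its start) (value of joint clamp_knob above 0.6 rad and distance of lens_centre from where it was at the start of the episode below 0.04 m), for 0.2 s.
At the end, for the whole second after the job is handed in: The lens centre stands within 28 mm, seen from above, of the red plate's centre, the arm at rest; the clamp knob is still loose (beyond 0.6 rad); both plates lie within 20 mm of where they were; the bottle and the stack of plates still stand (tilted less than 0.5 rad) (horizontal distance between lens_centre and plate_red below 0.028 m and value of joint clamp_knob above 0.6 rad and linear speed of plate_red below 0.02 m/s and velocity of joint lens_arm between -0.05 and 0.05 rad/s and distance of each of plate_red, plate_pale from where it was at the start of the episode below 0.02 m and angle between each of media_bottle, plate_stack's own z axis and vertical below 0.5 rad); the robot touches nothing.
It fails at once if the arm is forced round while the clamp is tight (knob under 0.5 rad, lens more than 40 mm from its start) (value of joint clamp_knob below 0.5 rad and distance of lens_centre from where it was at the start of the episode above 0.04 m).
It fails at once if a culture plate is shifted by more than 20 mm (distance of any of plate_red, plate_pale from where it was at the start of the episode above 0.02 m).
It fails at once if the bottle or the stack of plates is knocked over (tilted beyond 0.5 rad) (angle between any of media_bottle, plate_stack's own z axis and vertical above 0.5 rad).
It also fails if it takes over 58 s, if anything falls off the work surface, if the arm or the gripper's body presses on something with over 40 N, if the wrist force passes 120 N, or if a joint passes its speed limit or range.

## Robot

A 6-joint arm with a two-finger parallel gripper is mounted at the origin on a cart in front of the work surface, level with it; the furniture and walls round the work are solid. World frame = base frame: x ahead of the robot, y to its left, z up, the work surface at z = 0. Lengths are in mm, angles in degrees, forces in N, time in s.
With the tool pointing down it reaches from about 350 to 975 mm from the base axis. Payload 7.1 kg.
Tool frame: the origin (TCP) lies on the centre line of the jaws, within the pads' length; the fingertips stand 19 mm ahead of it and the grasp point (between the pads) is the TCP; z points along the fingers, y is the direction in which the jaws open and shut (so a half turn about z gives the same grasp; the last joint's range is limited). The gripper opens to 88 mm and grips with 3 to 60 N. Pads are 20 mm wide; open, the fingers measure 115 mm over their backs; the gripper's body (75 mm by 178 mm) begins 61 mm behind the grasp point.
Start: joints at [69.729, 24.242, 93.386, -0, 62.372, -1.089], TCP at [205.331, 590.292, 241.675] pointing down, gripper open.
Joint ranges: [-172.04, 172.04], [-51.8, 120.97], [4.93, 147.93], [-75.15, 255.16], [6.16, 154.13], [-145.62, 145.62]. Speed limits (degrees/s): [136.94, 136.94, 172.46, 180, 180, 180].

## Interface

Orientations are given as a 3x3 rotation matrix whose columns are the frame's x, y, z axes.
In Python, from station import sense, cams, order, nets gives the robot as it stands. The module is installed in compiled form; this text tells all that it offers.
- The arm moves only by the shell command python3 -m inch 'ROWS'. ROWS is JSON, a list that holds one entry, the list of rows, each a list of 7 numbers: the shift along the world's x, y, z in cm, then the turn, a rotation vector about the world's x, y, z in degrees, then the closure, from 0 (fully open) to 1 (shut). In form: [[[x, y, z, rx, ry, rz, jaw], ...]]. A call has exactly 10 rows; each row shifts and turns the commanded pose from where the row before left it; what a row does not reach is not made up. A row lasts 1/12 s, in which the tool goes at most 41.7 mm and 7.16 degrees, less where a joint would pass 70% of its speed; a pose out of reach is approached as far as the arm can. A call is refused whole if a number of a shift passes 4.17 or a number of a turn 7.16, either way. A call with a gripper value outside its range is refused whole. The fingers move at their own pace and stop on an object; the grip force is fixed at half the most. Time passes only in rows, so rows that do not move let the fingers close, or fill a call up. It gives the time, the measured TCP pose, the force and the opening at its end, in the units of the state.
- sense(): the state, without advancing time (a new reading comes with each control period).
- cams.grab_frame(name): name is "scene" or "top"; returns (picture, depth): 400x640x3 uint8, red, green, blue; 400x640 float32, mm along the optical axis (not along the pixel's ray), 0 where there is no reading.
- cams.camera_info(name): a dict with "fov_y" (degrees; the focal length in pixels is half the picture's height over the tangent of half this angle, whatever the lens; pixels are square), "cx", "cy" (the principal point, pixels), "R" (3x3) and "t" (3): a world point X has camera coordinates R X + t. Camera axes: x right, y down, z forward; pixel columns grow to the right and rows downward; lengths in mm; the calibration is good to about 2 mm. A picture is of the moment at which its call begins. camera_info takes no time and is no camera call.
- order.close_job(): hands the job in, once; it reports no verdict.
Trained networks look in the newest picture that a camera, given by its name, has taken for a name from the list of things; names that differ only in an ending like _2 or _b are one class to them, and where a whole thing is asked for, a point or a joint stands for the part that bears it (a point fixed in the world has none). Each returns a list of dicts, best first, with "score" (0 to 1); they miss things now and then, are a little off and sometimes report something else, mostly with a low value. They report only what shows in the picture. A call takes as long as a camera call. They do not tell look-alikes from the thing itself.
- nets.find_in(camera, label): "position" ([row, column] in pixels, amid what is visible of it).
The state is a dict: "time": time; "joint_positions": joint angles; "qd": joint speeds; "joint_efforts": joint torques, N m; "eef_pos": TCP position; "eef_rot": TCP orientation; "ft_force": force on the tool from outside, world axes, zero at the start; "ft_torque": the same for the moment, N m; "opening": finger opening in mm.
Only numpy, scipy, OpenCV 4.12 (cv2) and the standard library are available. Lean on these libraries where they do the work, as an engineer would, in place of code of your own. Each camera call takes 0.05 s, during which the arm holds its last target.

## Working session

There is one attempt and no reset: what is moved stays moved. The work goes in short steps, Python scripts to look and compute and a shell command to move; the robot and the scene stay as the last step left them, time stands still between calls to the robot, and variables do not carry over. Pictures are saved under pics/ and viewed, and the job is handed in when it is done.

```bash
mkdir -p pics; cat > h.py <<'E'
import numpy as np, cv2
from station import sense, cams, order, nets
def shot(n,f):
    p,d=cams.grab_frame(n); cv2.imwrite(f'pics/{f}.png',p[:,:,::-1]); np.savez(f'pics/{f}.npz',p=p,d=d); return p,d
def cam(n):
    c=cams.camera_info(n); f=200/np.tan(np.radians(c['fov_y'])/2); return f,c['cx'],c['cy'],np.array(c['R']),np.array(c['t'])
def ray_z(n,r,c,z):
    f,cx,cy,R,t=cam(n); v=R.T@np.array([(c-cx)/f,(r-cy)/f,1]); o=-R.T@t; return o+v*(z-o[2])/v[2]
def px(n,X):
    f,cx,cy,R,t=cam(n); q=R@np.array(X)+t; return q[1]/q[2]*f+cy,q[0]/q[2]*f+cx
def pt(n,d,r,c):
    f,cx,cy,R,t=cam(n); z=d[int(r),int(c)]; return R.T@(np.array([(c-cx)/f*z,(r-cy)/f*z,z])-t)
E
python3 - <<'E'
from h import *
np.set_printoptions(precision=1,suppress=True)
for n in('scene','top'):
    p,d=shot(n,n+'0'); print(n,cam(n))
    for l in('plate_red','plate_pale','knob_grip','swing_grip','lens_centre','stand','media_bottle','plate_stack'):
        for q in nets.find_in(n,l)[:4]:
            r,c=q['position']; print(l,round(q['score'],2),np.round([r,c]),pt(n,d,r,c))
s=sense(); print(s['time'],s['eef_pos'],s['eef_rot'],s['opening'])
E
```

```text
scene (np.float64(476.38889081410275), 318.23018479056907, 204.70491311899312, array([[-0.6, -0.8,  0. ],
       [-0.6,  0.4, -0.7],
       [ 0.5, -0.4, -0.8]]), array([ 399.6,  396.5, 1832.6]))
plate_red 0.94 [323. 256.] [287.8 565.6  12.2]
plate_red 0.87 [280. 325.] [306.7 242.2   2.2]
plate_pale 0.36 [216. 379.] [ 446.2 -143.1    2.5]
knob_grip 0.63 [173. 324.] [606.7  53.2 246.5]
swing_grip 0.53 [224. 366.] [334.6  39.9 191.9]
lens_centre 0.46 [224. 365.] [325.2  50.  208.1]
stand 0.92 [181. 322.] [608.1  62.4 203.2]
stand 0.6 [221. 365.] [ 41.8 329.  710.5]
media_bottle 0.62 [184. 330.] [165.2 350.2 748.1]
top (np.float64(479.22166218101285), 318.9790167653738, 201.7647390635486, array([[ 0. , -1. , -0. ],
       [-1. , -0. , -0.1],
       [ 0.1,  0. , -1. ]]), array([ 133.5,  555.9, 1642.1]))
plate_red 0.92 [225. 293.] [473.  232.7   5.9]
plate_red 0.9 [185. 283.] [617.7 273.    6.2]
plate_red 0.83 [270. 197.] [308.9 569.2   5.9]
plate_pale 0.58 [224. 398.] [ 481.7 -138.2   11.2]
knob_grip 0.71 [168. 342.] [630.2  65.3 250.6]
swing_grip 0.94 [241. 347.] [405.4  48.1 205. ]
lens_centre 0.71 [239. 346.] [412.7  51.4 198.1]
lens_centre 0.54 [156. 446.] [ 699.5 -286.3  133.4]
stand 0.7 [226. 347.] [454.9  47.8 203.4]
media_bottle 0.88 [157. 447.] [ 701.2 -290.7  116.8]
plate_stack 0.74 [181. 232.] [622.8 451.7  49.1]
0.9 [205.3 590.3 241.7] [[-0.9  0.3  0. ]
 [ 0.3  0.9  0. ]
 [-0.   0.  -1. ]] 87.78759745656977
```

View pics/scene0.png

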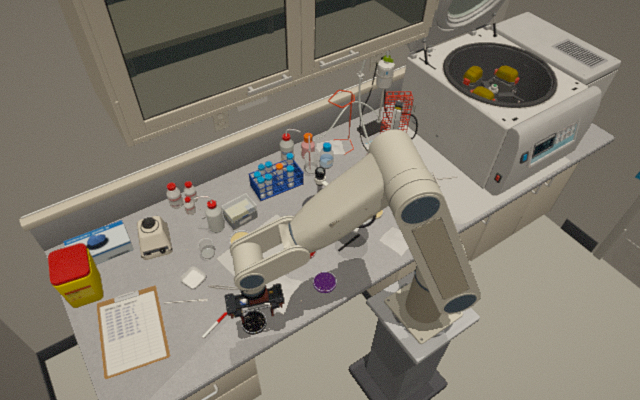

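View pics/top0.png

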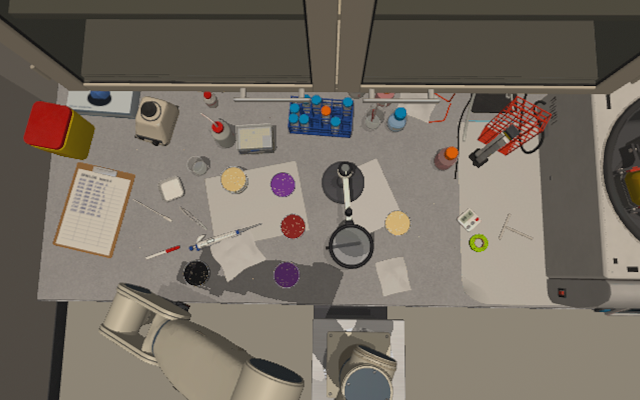

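```bash
python3 - <<'E'
import cv2
p=cv2.imread('pics/top0.png')[130:300,150:470]; cv2.imwrite('pics/top0c.png',cv2.resize(p,None,fx=2.5,fy=2.5,interpolation=2))
E
```

```text
(no output)
```

View pics/top0c.png

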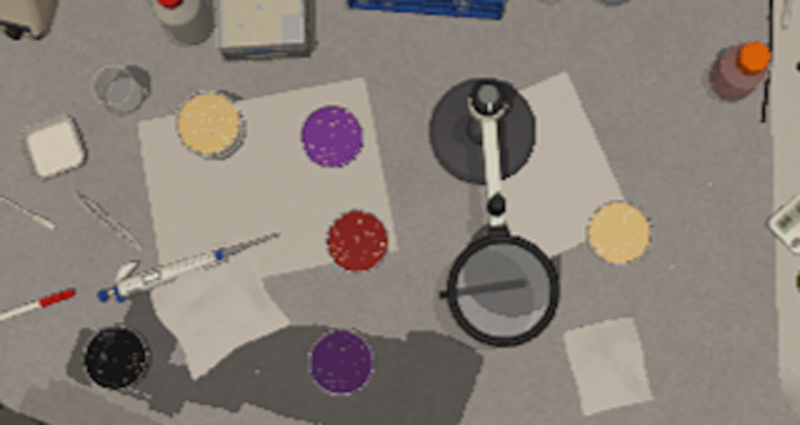

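The top picture shows four dark-jelly dishes: red at (226,293), purple at (185,283) and (275,287), and black at (272,197). Only the one at (226,293) is red with pale colonies, and the enlarged crop confirms it. The knob is near (169,345), the grip near (212,348), the lens near (246,351) and the pale plate near (223,398). Next I'll measure these.

```bash
python3 - <<'E'
from h import *
np.set_printoptions(precision=1,suppress=True)
z=np.load('pics/top0.npz'); p,d=z['p'],z['d']
f,cx,cy,R,t=cam('top')
rr,cc=np.mgrid[0:400,0:640]
W=(np.stack([(cc-cx)/f*d,(rr-cy)/f*d,d],-1)-t)@R
print('cam',-R.T@t)
# red
hsv=cv2.cvtColor(p,cv2.COLOR_RGB2HSV)
m=((hsv[...,0]<8)|(hsv[...,0]>172))&(hsv[...,1]>130)
m[:205]=0;m[250:]=0;m[:,:270]=0;m[:,320:]=0
c,r_=cv2.minEnclosingCircle(np.argwhere(m)[:,::-1].astype(np.float32)); print('red',c,r_, ray_z('top',c[1],c[0],8), 'z',np.median(W[m][:,2]))
# knob
m=(W[...,2]>240)&(W[...,2]<256)&(cc>325)&(cc<365)&(rr>150)&(rr<185)&(d>0)
c,r_=cv2.minEnclosingCircle(np.argwhere(m)[:,::-1].astype(np.float32)); print('knob',c,r_*1390/f,m.sum(),W[m].mean(0),ray_z('top',c[1],c[0],250))
m=(W[...,2]>235)&(W[...,2]<260)&(cc>325)&(cc<365)&(rr>200)&(rr<225)&(d>0)
c,r_=cv2.minEnclosingCircle(np.argwhere(m)[:,::-1].astype(np.float32)); print('grip',c,r_,m.sum(),W[m].mean(0),ray_z('top',c[1],c[0],250))
m=(W[...,2]>185)&(W[...,2]<212)&(cc>315)&(cc<390)&(rr>222)&(rr<280)&(d>0)
c,r_=cv2.minEnclosingCircle(np.argwhere(m)[:,::-1].astype(np.float32)); print('lens',c,r_,m.sum(),ray_z('top',c[1],c[0],198))
# tall things near knob / gripper height
for y in range(-200,260,40):
    pass
E
python3 - <<'E'
import cv2
p=cv2.imread('pics/top0.png')[145:285,300:420]; cv2.imwrite('pics/top0d.png',cv2.resize(p,None,fx=4,fy=4,interpolation=2))
E
```

```text
cam [ 305.2  103.5 1708.7]
red (292.4936218261719, 226.18153381347656) 11.714699745178223 [470. 235.   8.] z 7.615916375952738
knob (344.3108215332031, 167.93243408203125) 21.567957331342235 151 [631.4  59.1 249.1] [630.3  59.3 250. ]
grip (348.0, 210.57142639160156) 3.57153058052063 42 [496.7  47.  248.8] [496.8  47.  250. ]
lens (350.452392578125, 245.3095245361328) 22.966230392456055 1625 [393.7  36.6 198. ]
```

View pics/top0d.png

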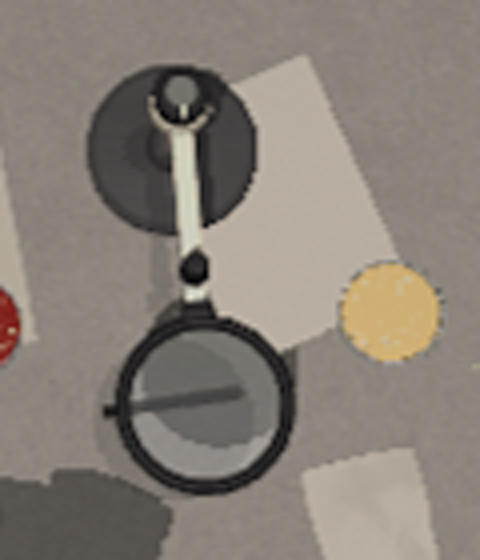

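Column axis from the knob is (630.5, 59.2). The grip sits 134 mm from it, the lens 238 mm and the red plate 238 mm, all matching the given sizes. The lens has to swing about 53° clockwise, from 185.3° to 132.4°. First I'll move high towards the knob while turning the jaws clockwise.

```bash
python3 -m inch '[[[2.4,-3.0,1.2,0,0,-7,0],[2.4,-3.0,1.2,0,0,-7,0],[2.4,-3.0,1.2,0,0,-7,0],[2.4,-3.0,1.2,0,0,-7,0],[2.4,-3.0,1.2,0,0,-7,0],[2.4,-3.0,1.2,0,0,-7,0],[2.4,-3.0,1.2,0,0,-7,0],[2.4,-3.0,1.2,0,0,-7,0],[2.4,-3.0,1.2,0,0,-7,0],[2.4,-3.0,1.2,0,0,-7,0]]]'
```

```text
time: 1.73
eef_pos: [446.1, 288.6, 362.6]
eef_rot: [[-0.008, 1.0, 0.0], [1.0, 0.008, 0.0], [0.0, 0.0, -1.0]]
ft_force: [0.6, 1.6, 0.6]
opening: 87.6
```

```bash
python3 -m inch '[[[2.5,-3.2,0,0,0,-6.5,0],[2.5,-3.2,0,0,0,-6.5,0],[2.5,-3.2,0,0,0,-6.5,0],[2.5,-3.2,0,0,0,-6.5,0],[2.5,-3.2,0,0,0,-6.5,0],[2.5,-3.2,0,0,0,-6.5,0],[2.5,-3.2,0,0,0,-6.5,0],[1.0,-0.7,0,0,0,0,0],[0,0,0,0,0,0,0],[0,0,0,0,0,0,0]]]'
```

```text
time: 2.57
eef_pos: [630.1, 59.3, 361.2]
eef_rot: [[0.703, 0.711, -0.001], [0.711, -0.703, 0.0], [-0.001, -0.001, -1.0]]
ft_force: [-1.3, 0.7, 0.8]
opening: 87.7
```

```bash
python3 - <<'E'
from h import *
s=sense(); print(np.round(s['joint_positions'],1),s['eef_pos'])
p,d=shot('scene','sc1'); c=p[120:320,220:460]; cv2.imwrite('pics/sc1c.png',cv2.resize(c[:,:,::-1],None,fx=3,fy=3))
shot('top','top1')
E
```

```text
[ 4.3 18.8 85.3  0.  75.9 48.9] [630.07848874  59.30137311 361.16982389]
```

View pics/sc1c.png

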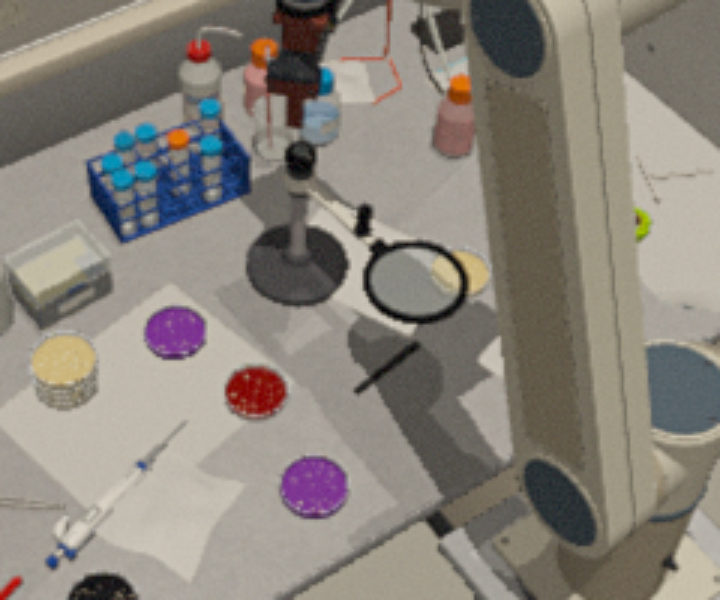

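View pics/top1.png

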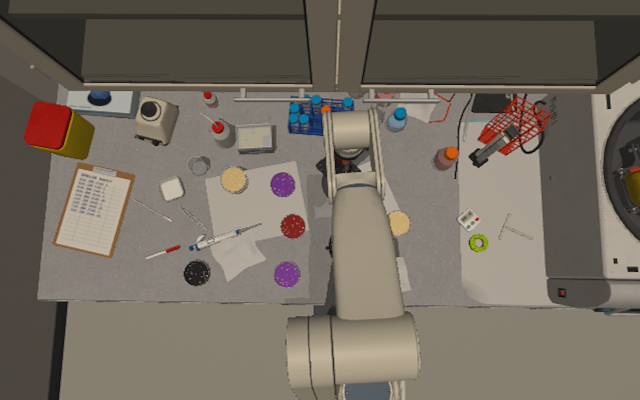

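The scene picture shows the gripper open above the knob, which is at crop (158,300), i.e. about (173,320). I'll cross-check the knob axis with this second camera.

```bash
python3 - <<'E'
from h import *
np.set_printoptions(precision=1,suppress=True)
z=np.load('pics/sc1.npz'); d=z['d']
f,cx,cy,R,t=cam('scene')
rr,cc=np.mgrid[0:400,0:640]
W=(np.stack([(cc-cx)/f*d,(rr-cy)/f*d,d],-1)-t)@R
for (a,b) in((222,249),(242,254),(120,195)):
    m=(W[...,2]>a)&(W[...,2]<b)&(abs(W[...,0]-630)<45)&(abs(W[...,1]-59)<45)&(d>0)
    print(a,b,m.sum(),W[m].mean(0),W[m].min(0),W[m].max(0))
print(px('scene',[630.5,59.2,250]),px('scene',[630.5,59.2,224]))
p=z['p'][150:215,290:355]; cv2.imwrite('pics/knob.png',cv2.resize(p[:,:,::-1],None,fx=9,fy=9,interpolation=2))
E
```

```text
222 249 59 [622.5  61.7 240.2] [606.5  36.5 223. ] [651.7  81.9 248.8]
242 254 67 [626.2  58.6 248.9] [606.5  36.5 242.3] [651.7  79.1 254. ]
120 195 58 [622.   63.7 159.8] [597.   40.4 122.2] [637.8  82.2 195. ]
(np.float64(169.79800888852313), np.float64(319.36884984520617)) (np.float64(174.2393641200723), np.float64(319.236322108073))
```

View pics/knob.png

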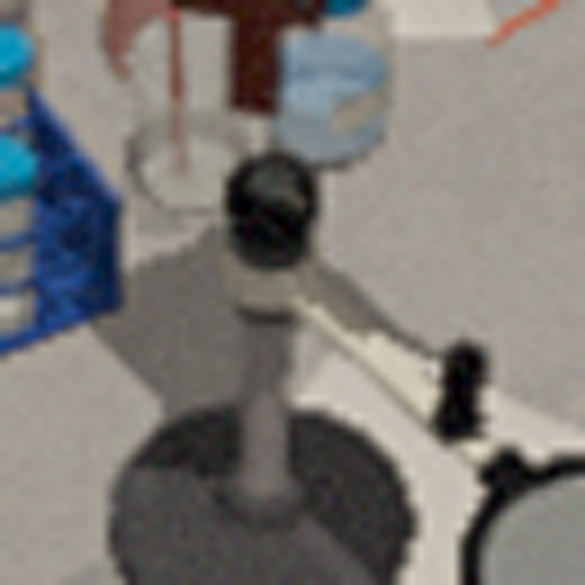

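Both cameras agree on the axis: about (629.5–630.5, 59.2). Descending to z ≈ 240 and closing.

```bash
python3 -m inch '[[[0,0,-2.5,0,0,0,0],[0,0,-2.5,0,0,0,0],[0,0,-2.5,0,0,0,0],[0,0,-2.0,0,0,0,0],[0,0,-1.3,0,0,0,0],[0,0,-1.3,0,0,0,0],[0,0,0,0,0,0,0],[0,0,0,0,0,0,0],[0,0,0,0,0,0,0],[0,0,0,0,0,0,0]]]'
python3 -m inch '[[[0,0,0,0,0,0,0.3],[0,0,0,0,0,0,0.5],[0,0,0,0,0,0,0.7],[0,0,0,0,0,0,1],[0,0,0,0,0,0,1],[0,0,0,0,0,0,1],[0,0,0,0,0,0,1],[0,0,0,0,0,0,1],[0,0,0,0,0,0,1],[0,0,0,0,0,0,1]]]'
```

```text
time: 3.5
eef_pos: [631.1, 59.4, 242.1]
eef_rot: [[0.703, 0.711, 0.002], [0.711, -0.703, 0.0], [0.002, 0.002, -1.0]]
ft_force: [0.1, -0.5, -1.1]
opening: 88.0
time: 4.33
eef_pos: [631.6, 58.0, 240.8]
eef_rot: [[0.703, 0.711, 0.003], [0.711, -0.703, -0.002], [0.001, 0.003, -1.0]]
ft_force: [4.8, -4.9, -2.1]
opening: 44.7
```

The opening is 44.7 mm, so the knob is held. I'll relieve the small side force and start turning anticlockwise.

```bash
python3 -m inch '[[[0.1,-0.1,0,0,0,0,1],[0,0,0,0,0,3,1],[0,0,0,0,0,3,1],[0,0,0,0,0,3,1],[0,0,0,0,0,3,1],[0,0,0,0,0,3,1],[0,0,0,0,0,3,1],[0,0,0,0,0,3,1],[0,0,0,0,0,3,1],[0,0,0,0,0,0,1]]]'
python3 - <<'E'
from h import *
s=sense(); print(np.round(s['ft_torque'],2),np.round(s['ft_force'],1))
p,d=shot('top','top2'); p,d=shot('scene','sc2'); p=p[150:250,280:400]; cv2.imwrite('pics/sc2c.png',cv2.resize(p[:,:,::-1],None,fx=6,fy=6,interpolation=2))
E
```

```text
time: 5.17
eef_pos: [631.6, 58.0, 241.1]
eef_rot: [[0.351, 0.936, 0.001], [0.936, -0.351, -0.0], [-0.0, 0.001, -1.0]]
ft_force: [0.1, -1.7, 2.9]
opening: 44.5
[-0.36  0.21  0.05] [ 0.1 -1.7  2.9]
```

View pics/sc2c.png

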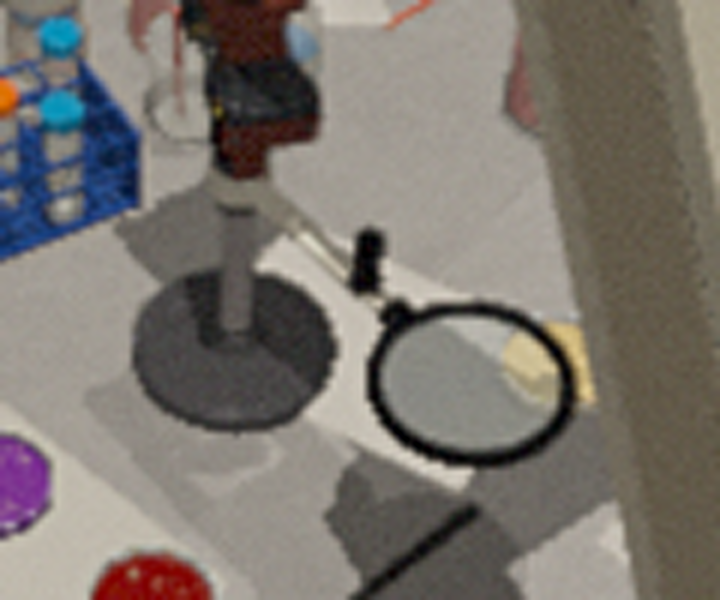

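The arm hasn't moved: the grip is still at about (193,341). Continuing the turn.

```bash
python3 -m inch '[[[0,0,0,0,0,3.5,1],[0,0,0,0,0,3.5,1],[0,0,0,0,0,3.5,1],[0,0,0,0,0,3.5,1],[0,0,0,0,0,3.5,1],[0,0,0,0,0,3.5,1],[0,0,0,0,0,3.5,1],[0,0,0,0,0,3.5,1],[0,0,0,0,0,3.5,1],[0,0,0,0,0,3.5,1]]]'
python3 -c "
from h import *
s=sense(); print(np.round(s['ft_torque'],2),np.round(s['joint_efforts'],2))"
python3 -m inch '[[[0,0,0,0,0,3.5,1],[0,0,0,0,0,3.5,1],[0,0,0,0,0,3.5,1],[0,0,0,0,0,3.5,1],[0,0,0,0,0,3.5,1],[0,0,0,0,0,3.5,1],[0,0,0,0,0,3.5,1],[0,0,0,0,0,3.5,1],[0,0,0,0,0,3.5,1],[0,0,0,0,0,3.5,1]]]'
python3 - <<'E'
from h import *
s=sense(); print(np.round(s['ft_torque'],2),np.round(s['joint_efforts'],2),np.round(s['joint_positions'],1))
p,d=shot('scene','sc3'); p=p[150:250,280:400]; cv2.imwrite('pics/sc3c.png',cv2.resize(p[:,:,::-1],None,fx=6,fy=6,interpolation=2))
E
```

```text
time: 6.1
eef_pos: [631.3, 58.1, 241.6]
eef_rot: [[-0.249, 0.969, 0.0], [0.969, 0.249, -0.0], [-0.0, 0.0, -1.0]]
ft_force: [-2.8, -2.1, 7.7]
opening: 44.5
[-0.52  0.61 -0.02] [  1.56 -50.56 -25.99   0.69  -0.92   0.9 ]
time: 6.93
eef_pos: [631.2, 57.9, 242.1]
eef_rot: [[-0.759, 0.651, 0.0], [0.651, 0.759, -0.001], [-0.0, -0.001, -1.0]]
ft_force: [-4.4, -2.9, 12.2]
opening: 44.4
[-0.75  0.84 -0.02] [  1.9  -48.35 -25.79   0.9   -1.49   0.9 ] [  4.2  25.   92.2  -0.   62.9 -45.2]
```

View pics/sc3c.png

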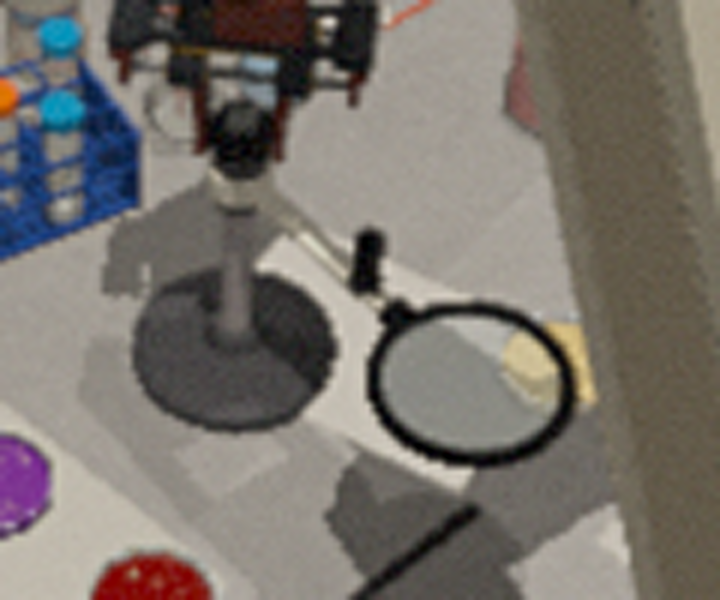

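```bash
python3 -m inch '[[[0,0,0,0,0,0,0],[0,0,0,0,0,0,0],[0,0,0,0,0,0,0],[0,0,0,0,0,0,0],[0,0,2,0,0,0,0],[0,0,3,0,0,0,0],[0,0,3,0,0,0,0],[0,0,3,0,0,0,0],[0,0,3,0,0,0,0],[0,0,0,0,0,0,0]]]'
python3 - <<'E'
from h import *
a=np.load('pics/sc1.npz')['p'][160:185,305:340]
p,d=shot('scene','sc4'); b=p[160:185,305:340]
cv2.imwrite('pics/k4.png',cv2.resize(np.hstack([a,b])[:,:,::-1],None,fx=11,fy=11,interpolation=2))
s=sense(); print(np.round(s['ft_torque'],2),np.round(s['joint_efforts'],2),s['eef_pos'])
E
```

```text
time: 7.82
eef_pos: [633.7, 58.6, 387.4]
eef_rot: [[-0.758, 0.652, 0.01], [0.652, 0.758, 0.001], [-0.007, 0.007, -1.0]]
ft_force: [1.1, 0.3, 0.9]
opening: 87.9
[ 0.03  0.02 -0.05] [-1.000e-02 -5.409e+01 -3.339e+01  4.000e-02  3.600e-01 -0.000e+00] [632.79343694  58.55635674 384.32533976]
```

View pics/k4.png

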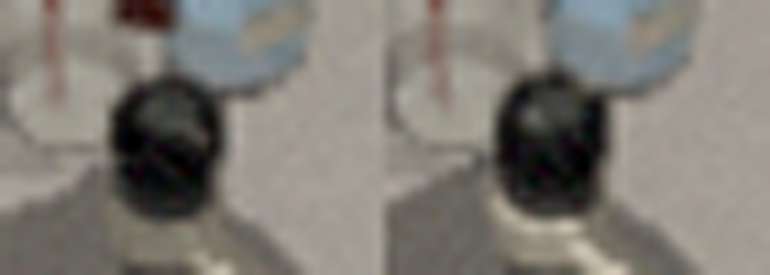

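The mark is too small to read in this view. I'll swing aside so the top camera can see it.

```bash
python3 -m inch '[[[-2.6,3.1,0,0,0,0,0],[-2.6,3.1,0,0,0,0,0],[-2.6,3.1,0,0,0,0,0],[-2.6,3.1,0,0,0,0,0],[-2.6,3.1,0,0,0,0,0],[-2.6,3.1,0,0,0,0,0],[-2.6,3.1,0,0,0,0,0],[-2.6,3.1,0,0,0,0,0],[-2.6,3.1,0,0,0,0,0],[0,0,0,0,0,0,0]]]'
python3 - <<'E'
from h import *
a=np.load('pics/top0.npz')['p'][145:260,320:380]
p,d=shot('top','top4'); b=p[145:260,320:380]
cv2.imwrite('pics/t4.png',cv2.resize(np.hstack([a,b])[:,:,::-1],None,fx=5,fy=5,interpolation=2))
E
```

```text
time: 8.7
eef_pos: [392.9, 341.0, 379.2]
eef_rot: [[-0.762, 0.648, -0.003], [0.648, 0.762, 0.0], [0.003, -0.002, -1.0]]
ft_force: [0.3, -0.9, -0.2]
opening: 87.4
```

View pics/t4.png

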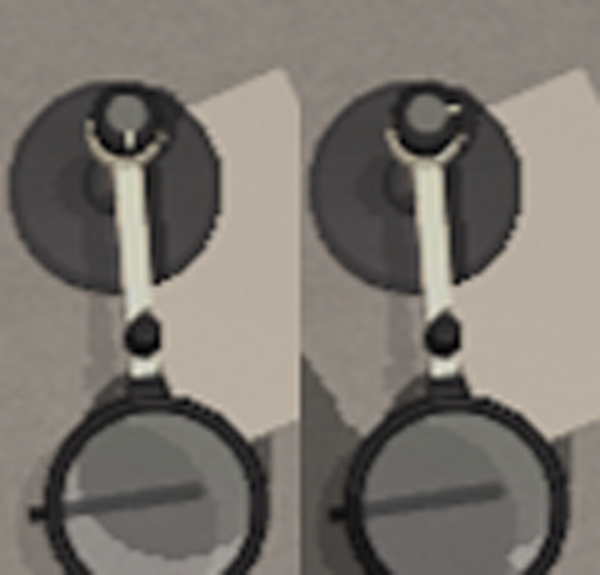

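The white mark turned from pointing down (-x) to pointing right (-y): a quarter turn anticlockwise. The lens hasn't moved. Next I'll take the grip from above at about (497, 47).

```bash
python3 -m inch '[[[1.3,-3.6,0,0,0,0,0],[1.3,-3.6,0,0,0,0,0],[1.3,-3.6,0,0,0,0,0],[1.3,-3.6,0,0,0,0,0],[1.3,-3.6,0,0,0,0,0],[1.3,-3.6,0,0,0,0,0],[1.3,-3.6,0,0,0,0,0],[1.3,-3.6,0,0,0,0,0],[0,-0.6,0,0,0,0,0],[0,0,0,0,0,0,0]]]'
python3 -m inch '[[[0,0,0,0,0,0,0.3],[0,0,-2.5,0,0,0,0.3],[0,0,-2.5,0,0,0,0.3],[0,0,-2.5,0,0,0,0.3],[0,0,-2.5,0,0,0,0.3],[0,0,0,0,0,0,0.3],[0,0,0,0,0,0,0.3],[0,0,0,0,0,0,0.3],[0,0,0,0,0,0,0.3],[0,0,0,0,0,0,0.3]]]'
python3 - <<'E'
from h import *
p,d=shot('scene','sc5'); p=p[150:250,280:400]; cv2.imwrite('pics/sc5c.png',cv2.resize(p[:,:,::-1],None,fx=6,fy=6,interpolation=2))
E
```

```text
time: 9.58
eef_pos: [501.4, 40.2, 379.6]
eef_rot: [[-0.755, 0.656, -0.002], [0.656, 0.755, -0.0], [0.001, -0.002, -1.0]]
ft_force: [0.0, 0.4, -0.2]
opening: 87.6
time: 10.42
eef_pos: [502.2, 43.6, 282.3]
eef_rot: [[-0.759, 0.652, 0.003], [0.652, 0.759, 0.0], [-0.002, 0.002, -1.0]]
ft_force: [0.4, -0.5, -0.4]
opening: 61.6
```

View pics/sc5c.png

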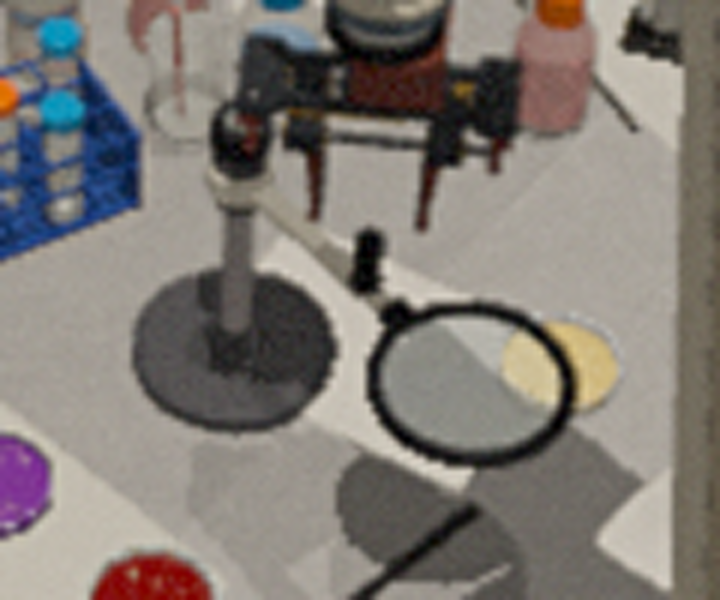

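The grip, at crop (262,368), sits below and between the jaws. I'll correct by (-5, +3) mm, descend to z ≈ 236 and close.

```bash
python3 -m inch '[[[-0.5,0.3,0,0,0,0,0.3],[0,0,-1.6,0,0,0,0.3],[0,0,-1.5,0,0,0,0.3],[0,0,-1.5,0,0,0,0.3],[0,0,0,0,0,0,0.3],[0,0,0,0,0,0,0.6],[0,0,0,0,0,0,0.8],[0,0,0,0,0,0,1],[0,0,0,0,0,0,1],[0,0,0,0,0,0,1]]]'
python3 -c "
from h import *
s=sense(); print(np.round(s['ft_torque'],2),np.round(s['ft_force'],1),s['opening'],s['eef_pos'])
C=np.array([630.5,59.2])
for a in np.arange(185.2,132,-5.3): print(round(a,1),np.round(C+135*np.array([np.cos(np.radians(a)),np.sin(np.radians(a))]),1))"
```

```text
time: 11.3
eef_pos: [496.7, 46.3, 235.4]
eef_rot: [[-0.758, 0.652, 0.001], [0.652, 0.758, 0.0], [-0.001, 0.001, -1.0]]
ft_force: [0.6, -0.9, 0.2]
opening: 31.8
[ 0.06  0.02 -0.03] [ 0.6 -0.9  0.2] 31.76687968625963 [496.70952075  46.31413118 235.38506967]
185.2 [496.1  47. ]
179.9 [495.5  59.4]
174.6 [496.1  71.9]
169.3 [497.8  84.3]
164.0 [500.7  96.4]
158.7 [504.7 108.2]
153.4 [509.8 119.6]
148.1 [515.9 130.5]
142.8 [523.  140.8]
137.5 [531.  150.4]
132.2 [539.8 159.2]
```

```bash
python3 -m inch '[[[0,0,0,0,0,0,1],[0,0,0,0,0,0,1],[0,0,0,0,0,0,1],[-0.03,0.62,0,0,0,-2.65,1],[-0.03,0.62,0,0,0,-2.65,1],[0.03,0.62,0,0,0,-2.65,1],[0.03,0.62,0,0,0,-2.65,1],[0.08,0.62,0,0,0,-2.65,1],[0.08,0.62,0,0,0,-2.65,1],[0,0,0,0,0,0,1]]]'
```

```text
time: 12.13
eef_pos: [498.4, 84.4, 235.0]
eef_rot: [[-0.55, 0.835, 0.001], [0.835, 0.55, 0.001], [0.0, 0.001, -1.0]]
ft_force: [-0.7, 0.2, 3.7]
opening: 21.6
```

The grip is held at 21.6 mm, and the arm swings with under 1 N sideways. Continuing along the arc.

```bash
python3 -m inch '[[[0.28,1.2,0,0,0,-5.3,1],[0.4,1.18,0,0,0,-5.3,1],[0.5,1.14,0,0,0,-5.3,1],[0.6,1.1,0,0,0,-5.3,1],[0.7,1.03,0,0,0,-5.3,1],[0.8,0.96,0,0,0,-5.3,1],[0.88,0.88,0,0,0,-5.3,1],[0,0,0,0,0,0,1],[0,0,0,0,0,0,1],[0,0,0,0,0,0,1]]]'
python3 - <<'E'
from h import *
p,d=shot('scene','sc6'); shot('top','top6'); p=p[150:320,220:420]; cv2.imwrite('pics/sc6c.png',cv2.resize(p[:,:,::-1],None,fx=3.5,fy=3.5,interpolation=2))
E
```

```text
time: 12.97
eef_pos: [540.2, 158.0, 235.0]
eef_rot: [[0.062, 0.998, 0.002], [0.998, -0.062, -0.0], [-0.0, 0.002, -1.0]]
ft_force: [3.8, -1.2, 3.2]
opening: 21.7
```

View pics/sc6c.png

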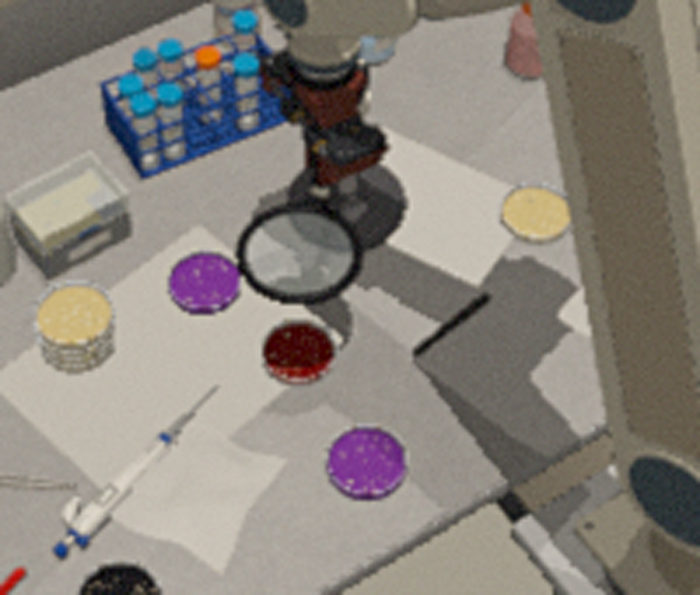

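View pics/top6.png

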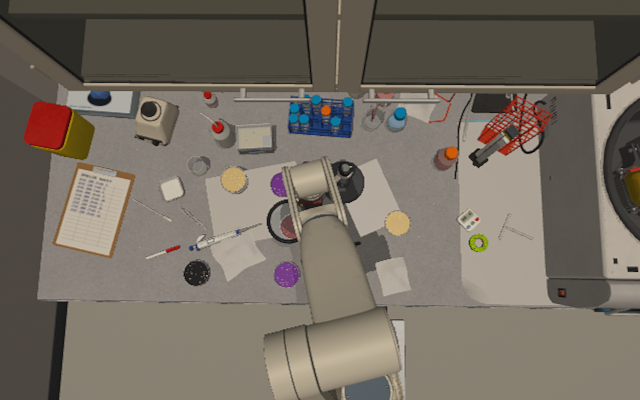

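The lens is over the red plate side, at scene pixel (223,306); the top view is partly hidden by the arm. I'll release, lift straight up and move clear.

```bash
python3 -c "
from h import *
print(ray_z('scene',222.9,305.7,196))"
python3 -m inch '[[[0,0,0,0,0,0,0.8],[0,0,0,0,0,0,0.7],[0,0,0,0,0,0,0.6],[0,0,0,0,0,0,0.6],[0,0,0,0,0,0,0.6],[0,0,2,0,0,0,0.6],[0,0,3,0,0,0,0.6],[0,0,3,0,0,0,0.6],[0,0,3,0,0,0,0.6],[0,0,0,0,0,0,0.6]]]'
python3 -m inch '[[[-2.7,-3.0,1,0,0,0,0.6],[-2.7,-3.0,1,0,0,0,0.6],[-2.7,-3.0,0,0,0,0,0.6],[-1.5,-3.5,0,0,0,0,0.6],[-1,-3.7,0,0,0,0,0.6],[-1,-3.7,0,0,0,0,0.6],[-1,-3.7,0,0,0,0,0.6],[-1,-3.7,0,0,0,0,0.6],[0,-3.7,0,0,0,0,0.6],[0,0,0,0,0,0,0.6]]]'
python3 - <<'E'
from h import *
p,d=shot('top','top7'); p=p[130:300,180:420]; cv2.imwrite('pics/t7.png',cv2.resize(p[:,:,::-1],None,fx=3.3,fy=3.3,interpolation=2))
E
```

```text
[462.46615561 234.38169414 196.        ]
time: 13.9
eef_pos: [541.8, 159.2, 350.7]
eef_rot: [[0.064, 0.998, 0.009], [0.998, -0.064, 0.003], [0.003, 0.008, -1.0]]
ft_force: [0.3, 0.3, 0.4]
opening: 35.2
time: 14.73
eef_pos: [402.6, -156.2, 364.3]
eef_rot: [[0.069, 0.998, -0.0], [0.998, -0.069, -0.002], [-0.002, -0.0, -1.0]]
ft_force: [-0.3, -0.4, -0.7]
opening: 35.6
```

View pics/t7.png

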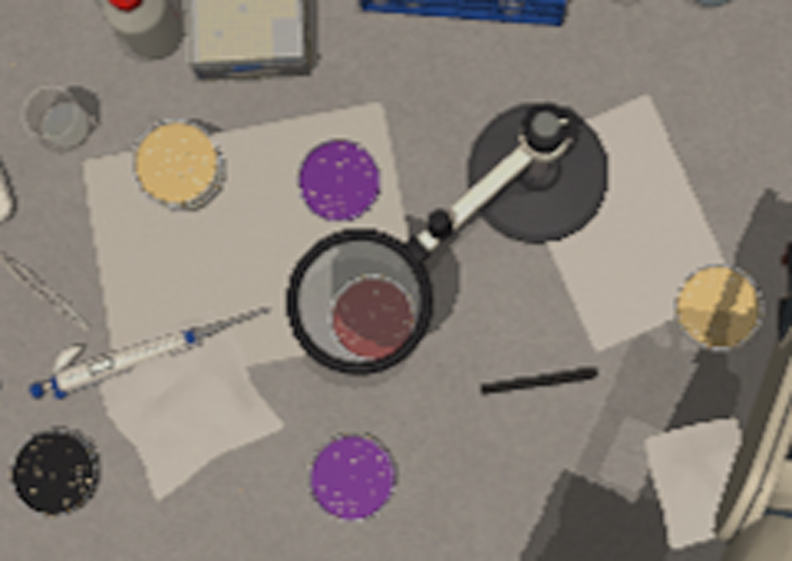

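```bash
python3 - <<'E'
from h import *
np.set_printoptions(precision=1,suppress=True)
z=np.load('pics/top7.npz'); p,d=z['p'],z['d']
f,cx,cy,R,t=cam('top')
rr,cc=np.mgrid[0:400,0:640]
W=(np.stack([(cc-cx)/f*d,(rr-cy)/f*d,d],-1)-t)@R
L=ray_z('top',221.2,289.1,198); print('lens manual',L)
dark=(p.max(-1)<60)&(rr>195)&(rr<246)&(cc>262)&(cc<316)&(abs(W[...,2]-198)<15)&(np.hypot(rr-221,cc-289)<24)
P=np.argwhere(dark)[:,::-1].astype(np.float32); e=cv2.fitEllipse(P); print(e,ray_z('top',e[0][1],e[0][0],198))
c,r=cv2.minEnclosingCircle(P); print(c,r,ray_z('top',c[1],c[0],198))
hsv=cv2.cvtColor(p,cv2.COLOR_RGB2HSV)
m=((hsv[...,0]<8)|(hsv[...,0]>172))&(hsv[...,1]>60)&(rr>205)&(rr<250)&(cc>270)&(cc<316)
c,r=cv2.minEnclosingCircle(np.argwhere(m)[:,::-1].astype(np.float32)); print('red',c,r,ray_z('top',c[1],c[0],8))
m=(W[...,2]>238)&(W[...,2]<258)&(cc>295)&(cc<330)&(rr>190)&(rr<210)&(d>0)
g=ray_z('top',*np.argwhere(m).mean(0),250); a=np.degrees(np.arctan2(g[1]-59.2,g[0]-630.5)); print('grip',m.sum(),g,'ang',a,'lens from grip',630.5+240*np.cos(np.radians(a)),59.2+240*np.sin(np.radians(a)))
k=p[155:180,325:365]; cv2.imwrite('pics/k7.png',cv2.resize(k[:,:,::-1],None,fx=12,fy=12,interpolation=2))
E
```

```text
lens manual [467.3 231.5 198. ]
((288.5947265625, 220.91668701171875), (40.29093551635742, 41.81425857543945), 55.137786865234375) [468.2 233.1 198. ]
(289.29998779296875, 220.3000030517578) 22.94742202758789 [470.2 230.9 198. ]
red (292.5437927246094, 226.572998046875) 11.938346862792969 [468.6 234.8   8. ]
grip 42 [539.7 158.2 250. ] ang 132.51152826547386 lens from grip 468.32275071128566 236.11393334937247
```

View pics/k7.png

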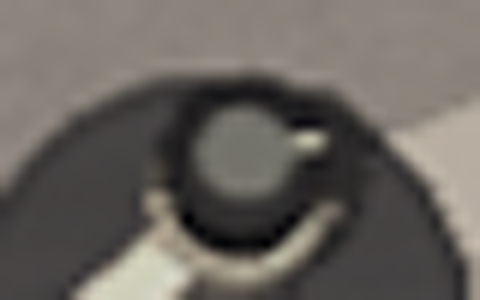

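The lens is at (468, 233) and the red plate at (468.6, 234.8), so about 2–4 mm off centre. The knob mark still points right, so the clamp is loose. The plates haven't moved and the robot is clear. Handing in.

```bash
python3 -c "
from h import *
s=sense(); print(s['time'],np.abs(s['qd']).max(),s['eef_pos'])
print(order.close_job())"
```

```text
14.7833 3.907278104029197 [ 402.70593869 -153.98374715  364.06393564]
the job is handed in; nothing more can be done
None
```

I turned the clamp knob about a quarter turn anticlockwise, and a top-camera picture showed its mark turned and the lens still in its starting place. I then took the swing grip from above, swung the arm about 53° clockwise over the red plate, let go and moved the robot clear. The job is handed in at 14.8 s; no verdict is reported.

What the last checks showed:
- **Lens:** it stands about 2–4 mm from the red plate's centre by three top-camera estimates. A rougher reading from the scene camera, taken before I let go, gave about 6 mm; the limit is 28 mm.
- **Clamp:** the knob's mark still points a quarter turn from where it began. The arm swung with only a few newtons on the wrist.
- **Plates and bystanders:** the red plate measured within 2 mm of where it was. I checked the pale plate and the stack by eye in the last picture, and they look unmoved. The bottle was outside that crop; it was standing when last seen, and the robot never went near it.
- **Not settled:** the robot was clear of everything at hand-in, but a joint was still moving at about 4°/s.

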